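Check-weigh and hold the damper arm

TASK

Stand the largest of the three steel check weights upright in the centre of the balance's round pan, setting it down rather than dropping it, and let go of it. Then take the upright post on the balance's sprung damper arm, swing the arm back away from the robot until it is well past the click of its ratchet pawl, and keep it there: the program finishes while the gripper is still holding the arm back against its spring. Leave everything else where it stands.

Things in the scene. Friction and masses are not known exactly. Their poses are not given: they have to be found in the camera images.
- weight_large: The largest of three polished steel check weights, 500 g nominal (may be 15 % off): plain cylinder 42 mm diameter and 42 mm tall, with a short neck and a knob 22 mm in diameter on top, 63 mm tall in all. Origin at the centre of its underside, z up. Starts upright on the stand.
- weight_mid: Middle steel check weight of the same shape, 200 g, body 32 mm diameter, 49 mm tall in all; bystander on the stand. Origin at the centre of its underside.
- weight_small: Smallest steel check weight of the same shape, 100 g, body 24 mm diameter, 41 mm tall in all; bystander on the stand. Origin at the centre of its underside.
- stand: Fixed flat white plastic slab 260 x 90 x 8 mm (its x, y, z) on the bench, left of the balance, on which the three check weights stand in a row along its x axis, about 80 mm apart, in any order. Origin at the centre of its underside.
- balance: Fixed white base plate of the balance, 180 mm (its x) by 310 mm (its y), 25 mm thick. Origin under the plate on the bench; the plate spans x -90 to 90 mm and y -160 to 150 mm of it. Its +x points away from the robot, give or take the yaw. The round pan is over x 0, y +85 mm; the damper arm lies over the -y half. Nothing of the balance is higher than the damper post.
- pan_top (a point): Centre of the upper face of the round flat steel pan, 100 mm diameter and 6 mm thick, marked with a thin circle 45 mm in diameter. It is 72 mm above the bench when empty and about 65 mm with the large weight on it.
- pan (a joint): How far the sprung pan has sunk, m: 0 empty, about 0.002 with the middle weight, about 0.006 to 0.008 with the large weight, 0.013 at its stop. Spring 600 N/m, well damped.
- damper_post (a point): Top centre of the upright round aluminium post, 16 mm in diameter, at the free end of the damper arm. The top is 106 mm above the bench; 50 mm of the post is free above the arm's dark end disc (26 mm diameter, top 56 mm above the bench). The post is 120 mm from the pivot. Take hold of it or push it in the upper 40 mm.
- damper_pivot (a point): Point on the vertical pivot axis of the damper arm, 42 mm above the bench, fixed in the balance at x 0, y -30 mm. A brass pawl beside it rides over a tooth on the arm's hub from joint 0.24 to 0.61 (crest at 0.42), adding up to about 3 N at the post, felt as a click. The pawl does not keep the arm: let go, it springs back to 0. A stop pillar ends the travel at 0.8.
- damper (a joint): Angle of the flat dark steel damper arm about its pivot, rad; grows counter-clockwise seen from above: the post moves towards the balance's +x, away from the robot. 0 at rest: the arm points from the pivot along the balance's -y, turned 0.4 rad towards its -x. A spring pushes it to 0: about 4.6 N at the post to start, 7.5 N at 0.7. Past the click from 0.62; stop at 0.8.
- beaker: Glass beaker, 68 mm diameter, 85 mm tall; bystander beyond the stand. Origin under its centre.
- jar: Amber glass jar, 60 mm diameter, 75 mm tall; bystander behind the balance. Origin under its centre.
- crucible: Small white ceramic crucible, 44 mm diameter, 32 mm tall; bystander right of the balance. Origin under its centre.
- slide_box: Blue plastic slide box 90 x 100 x 35 mm; bystander behind the balance. Origin under its centre.

How it is judged (in metres and radians):
On the way, in this order (a step that is already met when the one before it is completed fails the run):
1. the largest check weight stands centred on the sunk pan, let go (horizontal distance between weight_large and pan_top below 0.012 m and z of weight_large in the frame of pan_top between -0.003 and 0.003 m and angle between weight_large's own z axis and vertical below 0.08 rad and value of joint pan above 0.004 m and contact force between weight_large and the arm below 0.1 N and contact force between weight_large and the fingers below 0.1 N and linear speed of weight_large below 0.03 m/s), for 0.3 s.
2. the fingers hold the damper arm back past its click (value of joint damper above 0.62 rad and velocity of joint damper between -0.15 and 0.15 rad/s and contact force between the fingers and damper above 1.5 N), for 0.3 s.
At the end, for the whole second after the job is handed in: Largest weight upright on the pan, within 12 mm of its centre, untouched, pan sunk over 4 mm; damper arm past 0.62 rad, steady (under 0.15 rad/s), fingers pressing on it with over 1.5 N; every other loose thing within 30 mm of its start (all of step 1 and all of step 2 and distance of each of weight_mid, weight_small, beaker, jar, crucible, slide_box from where it was at the start of the episode below 0.03 m); the arm keeps its last pose, push and grip.
It fails at once if the large weight is dropped (falls free faster than 0.5 m/s) (linear speed of weight_large above 0.5 m/s and contact force between the fingers and weight_large below 0.1 N).
It fails at once if another loose thing is disturbed by more than 30 mm (distance of any of weight_mid, weight_small, beaker, jar, crucible, slide_box from where it was at the start of the episode above 0.03 m).
It also fails if it takes over 45 s, if anything falls off the work surface, if the arm or the gripper's body presses on something with over 40 N, if the wrist force passes 120 N, or if a joint passes its speed limit or range.

ROBOT

A 7-joint arm with a two-finger parallel gripper is mounted at the origin on the work surface. World frame = base frame: x ahead of the robot, y to its left, z up, the work surface at z = 0. Lengths are in mm, angles in rad, forces in N, time in s.
With the tool pointing down it reaches from about 425 to 875 mm from the base axis. Payload 8.4 kg.
Tool frame: the origin (TCP) lies at the very end of the fingers, on their centre line; the grasp point (between the pads) lies 19 mm behind it (r.grip_depth is the distance from the TCP to the grasp point, in mm); z points along the fingers, y is the line along which they close (so a half turn about z gives the same grasp; the last joint's range is limited). The gripper opens to 85 mm and grips with 20 to 120 N. Pads are 22 mm wide; open, the fingers measure 114 mm over their backs; the gripper's body (76 mm by 85 mm) begins 54 mm behind the grasp point. The pads swing forward as they close: fully open they stand 13 mm farther back than shut.
Start: joints at [1.156, 0.333, 0.04, 1.465, -0.013, 1.343, -0.059], TCP at [201.852, -617.835, 231.308] pointing down, gripper open.
Joint ranges: [-2.58, 2.58], [-0.38, 2.09], [-1.3, 1.39], [0.25, 2.4], [-1.5, 4.64], [0.08, 2.09], [-2.65, 2.65]. Speed limits (rad/s): [2.22, 2.22, 2.79, 2.79, 3.14, 3.14, 3.14].

INTERFACE

Orientations are given as a rotation vector (axis times angle).
In Python, from bench import r gives the robot as it stands.
- The arm moves only by the tool shift_gripper, called after "Request:" by a JSON object that holds its "name" and its "arguments". Schema: {"type":"object","properties":{"moves":{"type":"array","items":{"type":"object","properties":{"pos":{"type":"array","items":{"type":"number"},"minItems":3,"maxItems":3},"yaw":{"type":"number"}},"additionalProperties":false},"minItems":1,"maxItems":8},"aperture":{"type":"number"},"grip_force":{"type":"number"},"only":{"type":"string"},"quiet":{"type":"boolean"},"lines":{"type":"string"}},"required":["moves"],"additionalProperties":false}. moves is a list of rows, 1 to 8 of them, each an object with the fields pos (a list: dx, dy, dz in mm), yaw (a turn about the tool's z in rad); a field left out counts as zero; each row is the pose to reach, as a shift and turn from the pose commanded when the call began, along the tool's axes at that moment; what a row does not reach only later rows make up. A row lasts 1/10 s, in which the tool goes at most 50 mm and 0.15 rad, less where a joint would pass 70% of its speed; a pose out of reach is approached as far as the arm can. aperture is the opening from 0.0 (shut) to 1.0 (fully open), set as the call begins (left out keeps the last). The fingers move at their own pace and stop on an object; grip_force is the grip in N (left out, the last holds). Time passes only in rows, so rows that do not move let the fingers close. The tool returns the time, the measured TCP pose, the force, the opening and the grip force at its end. only (a regular expression) keeps the lines of the reply that match it, lines (a string "A,B") keeps lines A to B, and quiet returns only ok. Input that does not fit is refused with a message, and nothing moves.
- r.get_state(): the state, without advancing time (a new reading comes with each control period).
- r.camera(name): name is "side" or "top" or "wrist"; returns the picture (420x560x3 uint8, blue, green, red); there is no depth.
- r.camera_model(name): a dict with "vfov" (degrees; the focal length in pixels is half the picture's height over the tangent of half this angle, whatever the lens; pixels are square), "cx", "cy" (the principal point, pixels), "xyz" and "attitude" of the camera in the world. Camera axes: x right, y up, looking along -z (the intrinsics and any distortion apply to the point x, -y, -z); pixel columns grow to the right and rows downward; lengths in mm; the calibration is good to about 2 mm. A picture is of the moment at which its call begins: read the wrist's pose just before it. camera_model takes no time and is no camera call; for the wrist camera it gives the pose at the moment of the call.
- r.close_job(): hands the job in; it is judged then, once.
The state is a dict: "time": time; "q": joint angles; "dq": joint speeds; "joint_efforts": joint torques, N m; "ee_pos": TCP position; "eef_rot": TCP orientation; "force": force on the tool from outside, world axes, zero at the start; "ft_torque": the same for the moment, N m; "opening": opening from 0.0 (shut) to 1.0 (fully open); "grip_force": force on a finger pad.
Only numpy, scipy, OpenCV 4.12 (cv2) and the standard library are available. Lean on these libraries where they do the work, as an engineer would, in place of code of your own. Each camera call takes 0.05 s, during which the arm holds its last target. There are 200 camera calls.

## Working session

There is one attempt and no reset: what is moved stays moved. The work goes in short steps, Python scripts to look and compute and a tool call to move; the robot and the scene stay as the last step left them, time stands still between calls to the robot, and variables do not carry over. Pictures are saved under pics/ and viewed, at most 10 in all, crops included, and the job is handed in when it is done.

```bash
ls; mkdir -p pics; python3 - <<'E'
from bench import r
import cv2,numpy as np
s=r.get_state();print({k:np.round(v,3) for k,v in s.items()})
for n in("top","side"):
    m=r.camera_model(n);print(n,m)
    cv2.imwrite(f"pics/{n}0.png",r.camera(n))
print(r.camera_model("wrist"))
E
```

```text
bench.py
pics
{'time': np.float64(0.0), 'q': array([ 1.156,  0.334,  0.04 ,  1.466, -0.013,  1.343, -0.058]), 'dq': array([ 0.   , -0.001,  0.001,  0.   , -0.002, -0.   ,  0.001]), 'joint_efforts': array([ 1.0000e-03, -6.5854e+01,  1.3660e+00, -4.0556e+01,  1.7000e-02,
        1.3000e-02, -0.0000e+00]), 'ee_pos': array([ 201.705, -617.43 ,  230.449]), 'eef_rot': array([-3.101e+00, -4.940e-01,  1.000e-03]), 'force': array([ 0.214,  0.347, -0.112]), 'ft_torque': array([ 0.016, -0.046, -0.034]), 'grip_force': np.float64(0.0), 'opening': np.float64(0.999)}
top {'vfov': 48.944398423453336, 'cx': 276.41180851715035, 'cy': 213.26061968576255, 'xyz': array([ 427.42496108,  -31.2289616 , 1115.14396955]), 'attitude': array([ 0.13996337, -0.1063    , -1.56102532])}
side {'vfov': 50.81315973272445, 'cx': 287.300463391782, 'cy': 205.00705832902884, 'xyz': array([282.86500009, 697.00269188, 750.13218585]), 'attitude': array([ 0.24149929, -1.14574128, -2.4959902 ])}
{'vfov': 58.0876467544478, 'cx': 286.14298619696666, 'cy': 208.461445153929, 'xyz': array([ 263.14436031, -596.77635447,  373.1128139 ]), 'attitude': array([-0.22762417,  0.16655315, -1.24605357])}
```

View pics/top0.png

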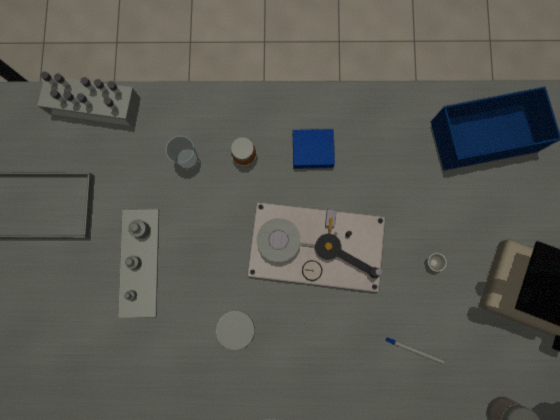

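View pics/side0.png

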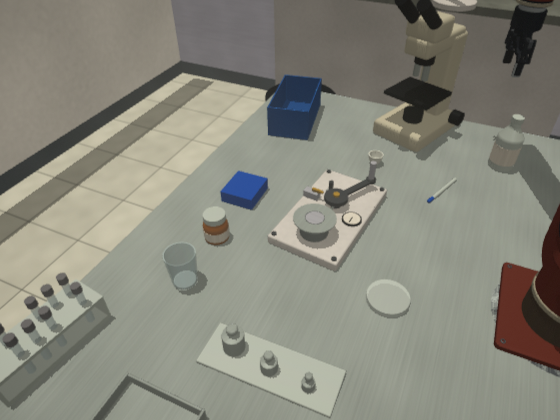

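The top view shows the large weight at about (138,229), the pan at (279,240), the pivot at (328,247) and the post at (376,272). The side view shows the same layout, with the large weight at (233,340). Next I'll measure these and take enlarged crops.

```bash
cat > h.py <<'E'
import cv2,numpy as np
from scipy.spatial.transform import Rotation as R
from bench import r
def ray(m,px):
    px=np.atleast_2d(np.asarray(px,float)); f=210/np.tan(np.radians(m["vfov"])/2)
    d=np.c_[(px[:,0]-m["cx"])/f,-(px[:,1]-m["cy"])/f,-np.ones(len(px))]
    return np.array(m["xyz"]),R.from_rotvec(m["attitude"]).apply(d)
def plane(m,px,z):
    o,d=ray(m,px); return o+d*((z-o[2])/d[:,2])[:,None]
def proj(m,p):
    f=210/np.tan(np.radians(m["vfov"])/2)
    c=R.from_rotvec(m["attitude"]).inv().apply(np.atleast_2d(p)-m["xyz"])
    return np.c_[m["cx"]-f*c[:,0]/c[:,2],m["cy"]+f*c[:,1]/c[:,2]]
E
python3 - <<'E'
from h import *
m=r.camera_model("top");im=cv2.imread("pics/top0.png");g=cv2.cvtColor(im,6)
def rect(roi,z):
    x,y,w,h=roi;t,b=cv2.threshold(g[y:y+h,x:x+w],0,255,8)
    b=cv2.morphologyEx(b,3,np.ones((5,5),np.uint8))
    c=max(cv2.findContours(b,0,1)[0],key=cv2.contourArea)
    R_=cv2.minAreaRect(cv2.convexHull(c));p=cv2.boxPoints(R_)+[x,y]
    P=plane(m,p,z);print(t,p.round(1).tolist(),P.round(1)[:,:2].tolist(),P.mean(0).round(1),[round(float(np.linalg.norm(P[i]-P[i-1])),1) for i in range(4)])
rect((105,195,70,135),8);rect((235,195,165,105),25)
a=cv2.resize(im[200:325,110:170],None,fx=4.5,fy=4.5,interpolation=2)
b=cv2.resize(im[195:300,240:395],None,fx=3.3,fy=3.3,interpolation=2)
c=np.zeros((600,800,3),np.uint8);c[:562,:270]=a[:562,:270];c[:b.shape[0],280:280+b.shape[1]]=b
cv2.imwrite("pics/crop.png",c)
for n,p,z in(("knob",(138,227),71),("pan",(279,240),72),("pivot",(328,247),42),("post",(376,272),106)):print(n,plane(m,p,z).round(1))
E
```

```text
103.0 [[117.9, 316.9], [120.8, 208.0], [157.7, 209.0], [154.8, 317.9]] [[352.8, 365.9], [613.8, 375.0], [611.8, 283.9], [351.4, 278.1]] [482.4 325.7   8. ] [87.8, 261.1, 91.1, 260.4]
105.0 [[247.1, 275.3], [256.1, 200.9], [386.8, 216.6], [377.8, 291.0]] [[452.1, 60.5], [629.8, 42.1], [593.1, -269.7], [418.3, -243.9]] [ 523.3 -102.7   25. ] [306.2, 178.6, 313.9, 176.7]
knob [[559.2 309.4  71. ]]
pan [[531.1 -14.5  72. ]]
pivot [[ 518.4 -128.    42. ]]
post [[ 459.5 -225.2  106. ]]
```

View pics/crop.png

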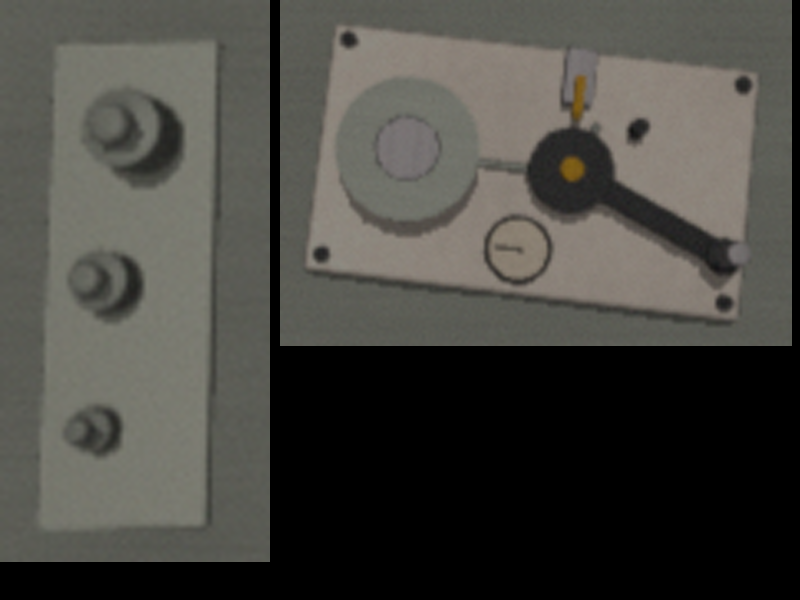

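The crop shows the large weight's knob at top-image pixel (134.9,227.6), its body top at (138.2,229.8), the pan at (278.6,240.2), the pivot at (328.6,246.2) and the post top at (378.8,272.0). I'll check these against the known geometry and project them into the side view.

```bash
python3 - <<'E'
from h import *
m=r.camera_model("top");s=r.camera_model("side");im=cv2.imread("pics/side0.png")
P={n:plane(m,p,z)[0] for n,p,z in(("knob",(134.9,227.6),71),("body",(138.2,229.8),50),("pan",(278.6,240.2),72),("pivot",(328.6,246.2),50),("post",(378.8,272.0),106))}
for k,v in P.items():print(k,v.round(1),proj(s,v).round(1))
print("pan-piv",np.linalg.norm((P["pan"]-P["pivot"])[:2]),"post-piv",np.linalg.norm((P["post"]-P["pivot"])[:2]))
v=(P["pan"]-P["pivot"])[:2];w=(P["post"]-P["pivot"])[:2]
yaw=np.arctan2(v[1],v[0])-np.pi/2;print("yaw",yaw,"arm",np.arctan2(w[1],w[0])-yaw+np.pi/2)
F=3.3
def crop(x,y,w,h):
    c=cv2.resize(im[y:y+h,x:x+w],None,fx=F,fy=F,interpolation=2)
    for v in P.values():
        q=(proj(s,v)[0]-[x,y]+.5)*F
        cv2.drawMarker(c,tuple(int(t) for t in q),(0,0,255),0,8,1)
    return c
a=crop(195,310,100,80);b=crop(265,145,130,120)
c=np.zeros((600,800,3),np.uint8);c[:a.shape[0],:a.shape[1]]=a;c[:b.shape[0],340:340+b.shape[1]]=b
cv2.imwrite("pics/crop2.png",c)
st=r.get_state();print(st["ee_pos"],R.from_rotvec(st["eef_rot"]).as_matrix().round(3))
E
```

```text
knob [557.8 316.5  71. ] [[233.1 324.8]]
body [555.3 315.4  50. ] [[235.5 331.6]]
pan [530.6 -13.6  72. ] [[314.9 215.9]]
pivot [ 519.6 -128.6   50. ] [[335.6 195.5]]
post [ 459.5 -231.2  106. ] [[373.3 161.1]]
pan-piv 115.5775100204569 post-piv 118.8533372274625
yaw -0.09564985370706802 arm -0.43367480547076864
[ 201.73942247 -617.45478182  230.50515477] [[ 0.951  0.311 -0.001]
 [ 0.311 -0.951  0.001]
 [-0.    -0.001 -1.   ]]
```

View pics/crop2.png

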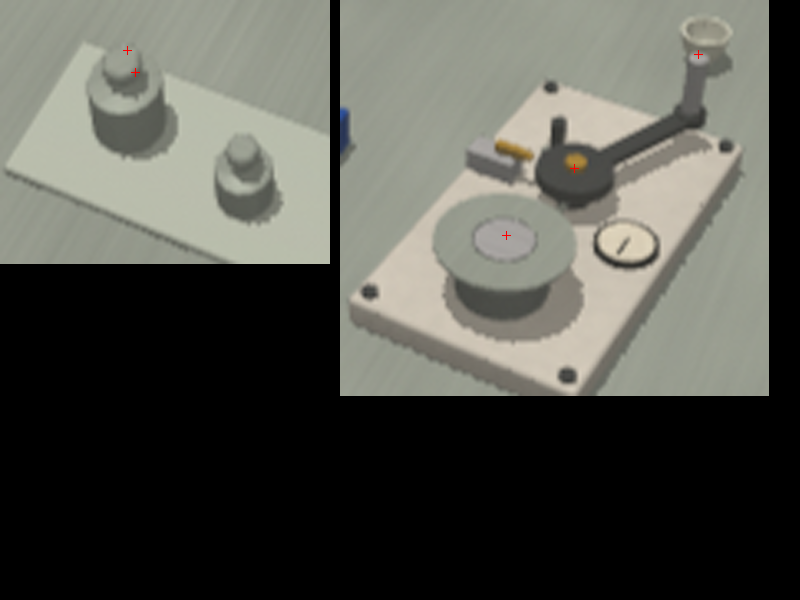

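The points agree: the pan–pivot distance is 115.6 mm (nominal 115), the post–pivot distance is 119 mm (nominal 120), and the side projections fall within about 2 px. I'm moving over now, keeping the path bowed outward because of the minimum reach.

```bash
cat > d.py <<'E'
# usage: d.py x y z -> shift in tool axes from the measured pose
import sys
from h import *
s=r.get_state();M=R.from_rotvec(s["eef_rot"]).as_matrix()
print("pos",s["ee_pos"].round(1),"t",round(s["time"],2),"q",s["q"].round(2),"shift",(M.T@(np.array(sys.argv[1:4],float)-s["ee_pos"])).round(1))
E
```

Request:
{"name": "shift_gripper", "arguments": {"moves": [{"pos":[167, -196, -20]}, {"pos":[167, -196, -20]}, {"pos":[167, -196, -20]}, {"pos":[167, -196, -20]}, {"pos":[167, -196, -20]}, {"pos":[260, -300, -20]}, {"pos":[300, -350, -20]}, {"pos":[340, -390, -20]}], "aperture": 1.0}}

```text
time: 0.9
ee_pos: [356.1, -247.5, 251.0]
eef_rot: [3.102, 0.494, -0.0]
force: [1.6, -1.3, 0.7]
opening: 0.999
grip_force: 0.0
```

```bash
python3 d.py 555 316 230
```

```text
pos [ 356.1 -247.5  251. ] t 0.9 q [ 0.81 -0.11 -0.28  1.91 -0.03  1.33 -0.72] shift [ 363.9 -474.    20.8]
```

Request:
{"name": "shift_gripper", "arguments": {"moves": [{"pos":[40, -20, 0]}, {"pos":[80, -50, 0]}, {"pos":[120, -85, 0]}, {"pos":[150, -125, 0]}, {"pos":[175, -165, 0]}, {"pos":[200, -205, 0]}, {"pos":[220, -250, 0]}, {"pos":[240, -295, 0]}], "quiet": true}}

```text
ok
```

Request:
{"name": "shift_gripper", "arguments": {"moves": [{"pos":[20, -40, 0]}, {"pos":[45, -75, 0]}, {"pos":[75, -110, 0]}, {"pos":[105, -150, 0]}, {"pos":[110, -175, 0]}, {"pos":[110, -175, 0]}]}}

```text
time: 2.3
ee_pos: [540.6, 310.8, 250.2]
eef_rot: [-3.098, -0.503, 0.004]
force: [-0.4, 0.4, 0.1]
opening: 0.999
grip_force: 0.0
```

```bash
python3 d.py 555 316 230;python3 - <<'E'
from h import *
m=r.camera_model("wrist");im=r.camera("wrist");cv2.imwrite("pics/w1.png",im);np.save("w1.npy",np.array([m],dtype=object),allow_pickle=True)
print(proj(m,[[555,316,50],[557,316,71],[555,316,8]]).round(1))
E
```

```text
pos [540.6 310.8 250.2] t 2.3 q [ 0.03  0.38 -0.81  1.47  0.27  1.41 -2.04] shift [15.4 -0.3 20.1]
[[287.2 162.2]
 [287.9 163.5]
 [287.2 156.2]]
```

View pics/w1.png

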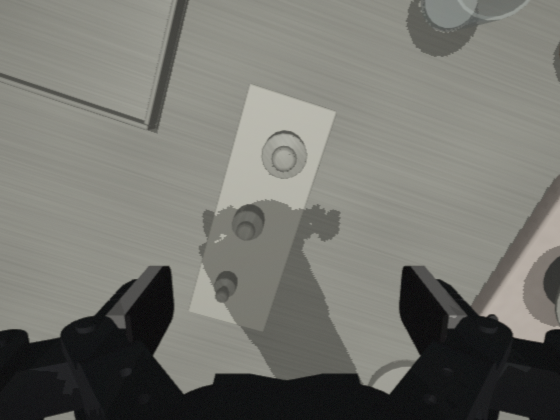

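The wrist view shows the large weight's knob at (284,159) and its body at (284,154). It stands clear of its neighbours, and the fingers close along the image's horizontal.

```bash
python3 - <<'E'
from h import *
m=np.load("w1.npy",allow_pickle=True)[0];im=cv2.imread("pics/w1.png",0)
c=cv2.HoughCircles(cv2.GaussianBlur(im[110:200,240:330],(3,3),0),3,1,5,param1=80,param2=12,minRadius=8,maxRadius=28)
print((c[0,:5]+[240,110,0]).round(1))
print(plane(m,(284.5,159),71),plane(m,(284.5,154.5),50), plane(m,(262,154.5),50),plane(m,(307,154.5),50))
c=np.array([[250,84.5],[336,112],[263,330.5],[190,310.5]]);P=plane(m,c,8);print(P.round(1),P.mean(0))
E
python3 d.py 556.5 318 18
```

```text
[[283.5 155.5  23.2]
 [285.5 148.5  18.5]
 [279.5 152.5  18.3]
 [289.5 158.5  17.2]
 [290.5 153.5  17.2]]
[[559.75961875 319.9807587   71.        ]] [[560.84994759 320.5049987   50.        ]] [[554.38015547 339.7914826   50.        ]] [[567.3173976  301.22549668  50.        ]]
[[609.3 372.2   8. ]
 [611.5 284.3   8. ]
 [355.3 278.4   8. ]
 [353.4 365.1   8. ]] [482.40371991 324.98457412   8.        ]
pos [541.5 308.1 250.3] t 2.35 q [ 0.03  0.38 -0.81  1.47  0.27  1.41 -2.04] shift [ 17.8  -4.4 232.3]
```

Request:
{"name": "shift_gripper", "arguments": {"moves": [{"pos":[20, -5, 40]}, {"pos":[20, -5, 80]}, {"pos":[20, -5, 120]}, {"pos":[20, -5, 150]}, {"pos":[20, -5, 150]}, {"pos":[20, -5, 150]}]}}

```text
time: 2.95
ee_pos: [560.6, 315.8, 101.9]
eef_rot: [3.102, 0.492, -0.0]
force: [-0.7, 0.3, 0.5]
opening: 1.002
grip_force: 0.0
```

```bash
python3 d.py 559 319 18
```

```text
pos [560.6 315.8 101.9] t 2.95 q [-0.02  0.53 -0.76  1.6   0.38  1.17 -2.11] shift [-0.6 -3.6 83.9]
```

Request:
{"name": "shift_gripper", "arguments": {"moves": [{"pos":[0, -3, 20]}, {"pos":[0, -3, 40]}, {"pos":[0, -3, 60]}, {"pos":[0, -3, 75]}, {"pos":[0, -3, 84]}, {"pos":[0, -3, 84]}, {"pos":[0, -3, 84]}]}}

```text
time: 3.65
ee_pos: [559.8, 320.1, 18.2]
eef_rot: [-3.102, -0.494, -0.002]
force: [-0.5, -1.4, 0.3]
opening: 1.0
grip_force: 0.0
```

Request:
{"name": "shift_gripper", "arguments": {"moves": [{}, {}, {}, {}, {}, {}, {}, {}], "aperture": 0.0, "grip_force": 40}}

```text
time: 4.45
ee_pos: [559.5, 320.1, 17.9]
eef_rot: [-3.102, -0.494, -0.001]
force: [-1.5, -0.6, 5.3]
opening: 0.48
grip_force: 40.4
```

```bash
python3 d.py 559 319 18
```

```text
pos [559.5 320.1  17.9] t 4.45 q [-0.06  0.62 -0.71  1.66  0.46  1.04 -2.17] shift [-0.8  0.9 -0.1]
```

Opening 0.48 × 85 mm ≈ 41 mm, so the weight is gripped by its body. Lifting.

Request:
{"name": "shift_gripper", "arguments": {"moves": [{"pos":[0, 0, -10]}, {"pos":[0, 0, -25]}, {"pos":[0, 0, -50]}, {"pos":[0, 0, -80]}, {"pos":[0, 0, -110]}, {"pos":[0, 0, -140]}, {"pos":[0, 0, -140]}]}}

```text
time: 5.15
ee_pos: [560.9, 321.4, 162.7]
eef_rot: [-3.1, -0.494, -0.011]
force: [-0.6, 0.1, -4.0]
opening: 0.48
grip_force: 41.5
```

```bash
python3 d.py 531 -14 158; python3 - <<'E'
from h import *
m=r.camera_model("wrist");im=r.camera("wrist");cv2.imwrite("pics/w2.png",im);s=r.get_state()
print(s["grip_force"],s["force"],proj(m,[s["ee_pos"]+[0,0,-10+63],s["ee_pos"]+[0,0,-10+42]]).round(1))
E
```

```text
pos [560.9 321.4 162.7] t 5.15 q [-0.01  0.48 -0.78  1.54  0.35  1.27 -2.09] shift [-132.6  309.6    3.2]
41.431748173199594 [ 0.38550152 -0.40072914 -4.07262527] [[290.7 347.4]
 [290.1 309.2]]
```

View pics/w2.png

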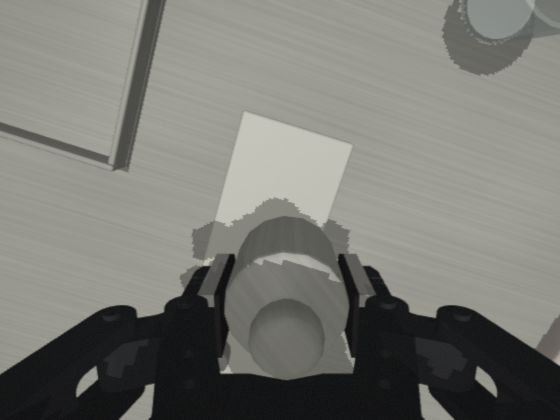

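The grip is good: the weight is upright and the knob at (287,340) puts it about 1 mm ahead of the TCP. Carrying it to the pan.

Request:
{"name": "shift_gripper", "arguments": {"moves": [{"pos":[-10, 23, 0]}, {"pos":[-28, 64, 0]}, {"pos":[-48, 110, 0]}, {"pos":[-68, 156, 0]}, {"pos":[-88, 202, 0]}, {"pos":[-108, 248, 0]}, {"pos":[-124, 285, 0]}, {"pos":[-134, 308, 0]}], "quiet": true}}

```text
ok
```

Request:
{"name": "shift_gripper", "arguments": {"moves": [{}, {"pos":[0, 0, 15]}, {"pos":[0, 0, 30]}, {"pos":[0, 0, 40]}, {"pos":[0, 0, 40]}, {"pos":[0, 0, 40]}]}}

```text
time: 6.6
ee_pos: [527.3, -13.8, 116.6]
eef_rot: [-3.101, -0.496, 0.001]
force: [0.4, 0.4, -4.1]
opening: 0.481
grip_force: 41.8
```

```bash
python3 d.py 529.5 -13 76;python3 - <<'E'
from h import *
s=r.camera_model("side");print("pan by side",plane(s,(314.2,217.2),72))
im=r.camera("side");cv2.imwrite("pics/s3.png",cv2.resize(im[130:280,240:420],None,fx=4,fy=4,interpolation=2))
print(r.get_state()["force"])
E
```

```text
pos [527.3 -13.8 116.6] t 6.6 q [ 0.57  0.25 -0.71  1.87  0.19  1.08 -1.46] shift [ 2.4 -0.1 40.6]
pan by side [[530.49136397  -8.86663541  72.        ]]
[ 1.0368541  -0.27466682 -3.72372162]
```

View pics/s3.png

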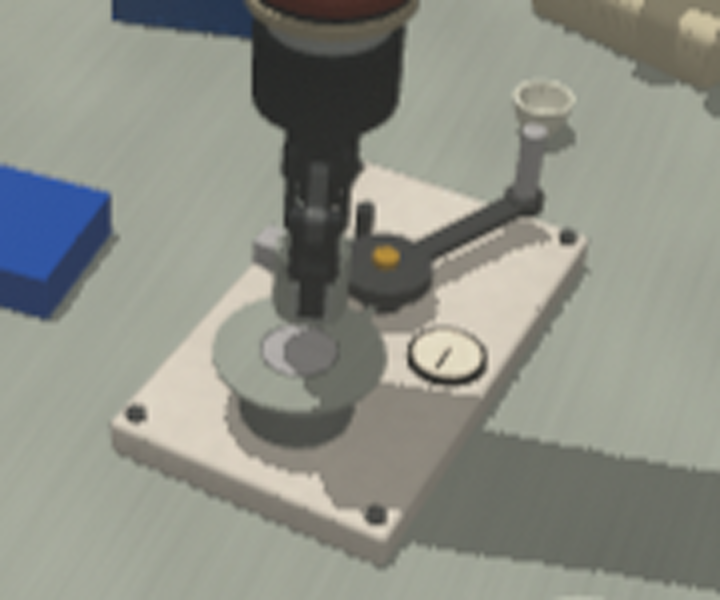

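The side view shows the gripped weight over the pan, about 3 px right of the pan centre (299,350 in the crop). I'll check how much of that is perspective.

```bash
python3 - <<'E'
from h import *
s=r.camera_model("side");p=r.get_state()["ee_pos"];print(p)
for q in ([530.5,-12,72],[p[0]+1,p[1],110],[p[0]+1,p[1],150],[p[0]+1,p[1],72],[p[0]-9,p[1],72]):print(((proj(s,q)[0]-[240,130])*4).round(0))
E
```

```text
[527.72848202 -14.03193983 117.20640562]
[299. 345.]
[306. 294.]
[309. 238.]
[303. 344.]
[319. 349.]
```

Request:
{"name": "shift_gripper", "arguments": {"moves": [{"pos":[4, 0, 10]}, {"pos":[4, 0, 20]}, {"pos":[4, 0, 27]}, {"pos":[4, 0, 31]}, {"pos":[4, 0, 34]}, {"pos":[4, 0, 36]}, {"pos":[4, 0, 38]}, {"pos":[4, 0, 40]}]}}

```text
time: 7.45
ee_pos: [531.3, -13.4, 77.3]
eef_rot: [3.102, 0.494, 0.0]
force: [-2.4, 0.4, -0.8]
opening: 0.48
grip_force: 42.1
```

Request:
{"name": "shift_gripper", "arguments": {"moves": [{}, {}]}}

```text
time: 7.65
ee_pos: [531.4, -13.4, 77.3]
eef_rot: [3.102, 0.494, 0.0]
force: [-1.8, -0.2, -0.8]
opening: 0.481
grip_force: 42.1
```

```bash
python3 d.py 531 -13 76
```

```text
pos [531.4 -13.4  77.3] t 7.65 q [ 0.55  0.31 -0.69  1.9   0.23  1.01 -1.5 ] shift [-0.2 -0.5  1.3]
```

Request:
{"name": "shift_gripper", "arguments": {"moves": [{"pos":[0, 0, 1]}, {"pos":[0, 0, 1.3]}, {"pos":[0, 0, 1.3]}]}}

```text
time: 7.95
ee_pos: [531.4, -13.4, 75.9]
eef_rot: [3.103, 0.494, 0.0]
force: [-3.4, 0.4, -1.0]
opening: 0.478
grip_force: 42.1
```

Request:
{"name": "shift_gripper", "arguments": {"moves": [{}, {}, {}, {}, {}, {}, {}, {}], "aperture": 1.0}}

```text
time: 8.75
ee_pos: [531.3, -13.4, 75.8]
eef_rot: [-3.102, -0.494, -0.0]
force: [-0.4, -0.1, 0.3]
opening: 0.997
grip_force: 0.0
```

Request:
{"name": "shift_gripper", "arguments": {"moves": [{"pos":[0, 0, -15]}, {"pos":[0, 0, -40]}, {"pos":[0, 0, -70]}, {"pos":[0, 0, -110]}, {"pos":[0, 0, -140]}, {"pos":[0, 0, -140]}]}}

```text
time: 9.35
ee_pos: [533.6, -12.9, 221.4]
eef_rot: [3.1, 0.494, 0.012]
force: [-0.0, 0.1, 0.2]
opening: 1.0
grip_force: 0.0
```

```bash
python3 - <<'E'
from h import *
m=r.camera_model("wrist");im=r.camera("wrist")
a=im[120:420,80:480];t=r.camera("side")[130:280,240:420]
c=np.zeros((600,800,3),np.uint8);c[:300,:400]=a;c[:333,400:800]=cv2.resize(t,(400,333));
cv2.imwrite("pics/p4.png",c)
print(proj(m,[[530.6,-13,65],[530.6,-13,128]]).round(1)-[80,120])
E
python3 d.py 459 -230 250
```

```text
[[205.3  74.2]
 [205.4  95.3]]
pos [531.7 -13.4 217.1] t 9.45 q [ 0.6   0.16 -0.73  1.74  0.11  1.28 -1.4 ] shift [-136.3  183.4  -32.9]
```

View pics/p4.png

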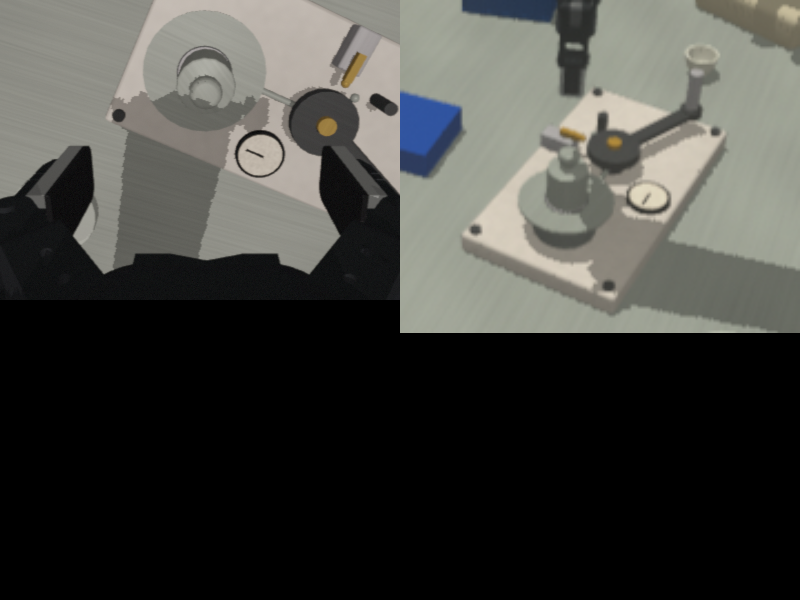

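The weight stands on the pan: the pan centre is at (204,70) in the crop and the weight's base works out at about (205,70), upright and within 2 mm. Next I'll go over the post, turning −1.16 rad so the fingers close along the swing.

Request:
{"name": "shift_gripper", "arguments": {"moves": [{"pos":[-15, 20, 0], "yaw":-0.14}, {"pos":[-40, 50, 0], "yaw":-0.28}, {"pos":[-60, 80, 0], "yaw":-0.42}, {"pos":[-80, 110, 0], "yaw":-0.56}, {"pos":[-100, 140, 0], "yaw":-0.70}, {"pos":[-120, 165, 0], "yaw":-0.84}, {"pos":[-135, 186, 0], "yaw":-0.98}, {"pos":[-135, 186, 0], "yaw":-1.12}], "quiet": true}}

```text
ok
```

Request:
{"name": "shift_gripper", "arguments": {"moves": [{"yaw":-0.04}, {"yaw":-0.04}, {"yaw":-0.04}]}}

```text
time: 10.55
ee_pos: [460.4, -231.8, 215.2]
eef_rot: [-2.325, -2.111, 0.0]
force: [0.1, -0.4, -0.2]
opening: 0.997
grip_force: 0.0
```

```bash
python3 d.py 461 -232 69; python3 - <<'E'
from h import *
m=r.camera_model("wrist");im=r.camera("wrist");cv2.imwrite("pics/w5.png",im)
np.save("w5.npy",np.array([m],dtype=object),allow_pickle=True)
print(proj(m,[[461,-232,106],[461,-232,56]]).round(1), R.from_rotvec(r.get_state()["eef_rot"]).as_matrix().round(2))
E
```

```text
pos [ 460.4 -231.8  215.2] t 10.55 q [ 0.97  0.12 -0.63  1.78  0.07  1.27  0.23] shift [ -0.2   0.8 146.2]
[[289.  206. ]
 [288.6 190.5]] [[ 0.1  1.  -0. ]
 [ 1.  -0.1  0. ]
 [ 0.  -0.  -1. ]]
```

View pics/w5.png

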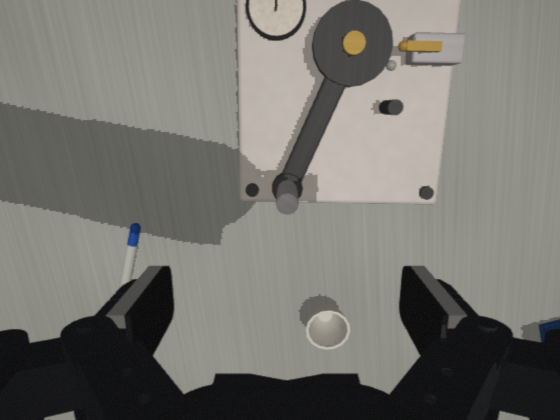

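The post top is at (288,204) against a predicted (289,206), so the aim is within about 1 mm. The crucible and the stop pillar are clear of the fingers. Descending and gripping.

Request:
{"name": "shift_gripper", "arguments": {"moves": [{"pos":[1, 0, 30]}, {"pos":[1, 0, 70]}, {"pos":[1, 0, 100]}, {"pos":[1, 0, 125]}, {"pos":[1, 0, 140]}, {"pos":[1, 0, 146]}, {"pos":[1, 0, 146]}]}}

```text
time: 11.3
ee_pos: [460.9, -231.0, 69.7]
eef_rot: [-2.324, -2.113, 0.0]
force: [-0.0, 0.3, -0.0]
opening: 0.998
grip_force: 0.0
```

Request:
{"name": "shift_gripper", "arguments": {"moves": [{}, {}, {}, {}, {}, {}, {}, {}], "aperture": 0.0, "grip_force": 40}}

```text
time: 12.1
ee_pos: [460.9, -231.3, 70.1]
eef_rot: [2.324, 2.113, -0.0]
force: [-1.7, 0.0, 5.6]
opening: 0.176
grip_force: 38.9
```

Request:
{"name": "shift_gripper", "arguments": {"moves": [{}, {}, {}, {}]}}

```text
time: 12.5
ee_pos: [460.9, -231.3, 70.1]
eef_rot: [2.324, 2.113, -0.0]
force: [-1.5, -0.1, 5.6]
opening: 0.173
grip_force: 38.9
```

Opening 0.173 × 85 mm ≈ 15 mm, so the 16 mm post is held. Swinging along the arc.

Request:
{"name": "shift_gripper", "arguments": {"moves": [{"pos":[-2, 6, 0]}, {"pos":[-4, 11, 0]}, {"pos":[-6, 17, 0]}, {"pos":[-7, 23, 0]}, {"pos":[-8, 29, 0]}, {"pos":[-9, 35, 0]}, {"pos":[-9.5, 41, 0]}, {"pos":[-9.5, 47, 0]}]}}

```text
time: 13.3
ee_pos: [504.0, -248.6, 70.0]
eef_rot: [-2.327, -2.11, 0.01]
force: [-12.1, -11.6, 11.8]
opening: 0.175
grip_force: 39.8
```

Request:
{"name": "shift_gripper", "arguments": {"moves": [{"pos":[0, 6, 0]}, {"pos":[0.5, 12, 0]}, {"pos":[1.5, 18, 0]}, {"pos":[2.5, 24, 0]}, {"pos":[4, 30, 0]}, {"pos":[5.5, 35, 0]}, {"pos":[6, 37.5, 0]}, {"pos":[6, 37.5, 0]}]}}

```text
time: 14.1
ee_pos: [543.4, -245.8, 69.9]
eef_rot: [2.326, 2.11, -0.006]
force: [-7.0, -7.3, 7.7]
opening: 0.172
grip_force: 39.6
```

Request:
{"name": "shift_gripper", "arguments": {"moves": [{}, {}, {}, {}, {}]}}

```text
time: 14.6
ee_pos: [543.0, -245.8, 69.9]
eef_rot: [2.327, 2.11, -0.006]
force: [-6.7, -7.7, 6.7]
opening: 0.176
grip_force: 39.5
```

```bash
python3 - <<'E'
from h import *
m=r.camera_model("top");im=r.camera("top");s=r.get_state();p=s["ee_pos"];v=p[:2]-[519.6,-128.6]
print(p,"theta",np.arctan2(v[1],v[0])+np.pi/2+.096+.4,np.linalg.norm(v),s["force"],s["grip_force"],s["opening"])
c=np.zeros((600,800,3),np.uint8);c[:400,:400]=cv2.resize(im[170:310,240:380],(400,400));c[:400,400:]=cv2.resize(r.camera("side")[130:270,270:410],(400,400));cv2.imwrite("pics/f.png",c)
E
```

```text
[ 543.0288165  -245.82855247   69.91079904] theta 0.6932569871489414 119.54682328429742 [-7.09183152 -6.42249518  5.38940242] 39.54365015029907 0.17426845869708188
```

View pics/f.png

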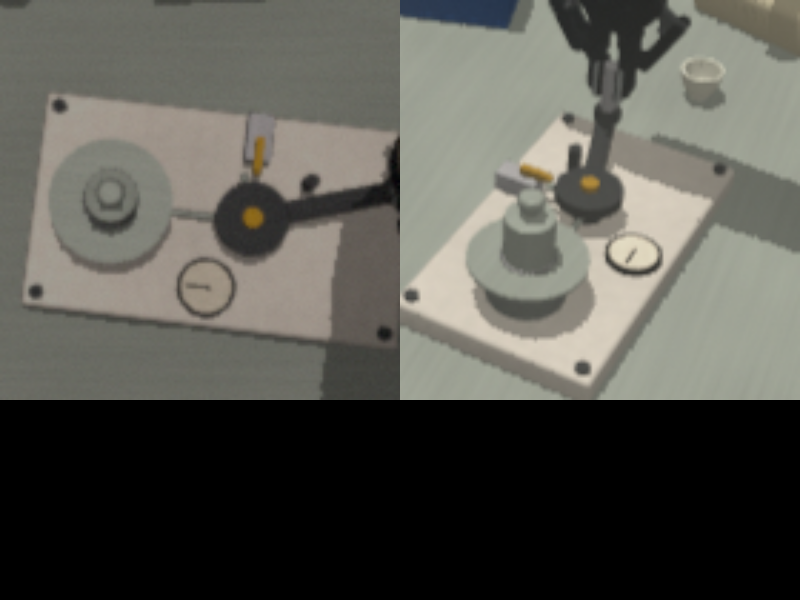

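The final view shows the weight still centred on the pan and the arm held back at θ ≈ 0.69–0.71. It is short of the stop pillar, steady and gripped at 39 N. Handing in.

```bash
python3 -c "
from bench import r
print(r.close_job())"
```

```text
the job is handed in; nothing more can be done
None
```

The job is handed in: the large weight stands upright and released on the pan, about 2 mm or less from its centre, and the gripper is holding the damper arm back at about 0.7 rad, past the click; no verdict was returned.

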